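Index a collar to the third stop of a dividing plate and hold it

ROBOT

A 7-joint arm with a two-finger parallel gripper is mounted at the origin on a cart in front of the work surface, level with it; the furniture and walls round the work are solid. World frame = base frame: x ahead of the robot, y to its left, z up, the work surface at z = 0. Lengths are in m, angles in rad, forces in N, time in s.
With the tool pointing down it reaches from about 0.4 to 0.875 m from the base axis. Payload 19.3 kg.
Tool frame: the origin (TCP) lies midway between the tips of the shut fingers; the grasp point (between the pads) lies bot.tcp_to_grasp behind it (bot.tcp_to_grasp is the distance from the TCP to the grasp point, in m); z points along the fingers, y is the line along which they close (so a half turn about z gives the same grasp; the last joint's range is limited). The gripper opens to 85 mm and grips with 20 to 120 N. Pads are 22 mm wide; open, the fingers measure 114 mm over their backs; the gripper's body (76 mm by 85 mm) begins 54 mm behind the grasp point. The pads swing forward as they close: fully open they stand 13 mm farther back than shut.
Start: joints at [-1.335, 0.521, -0.036, 1.599, 0.021, 1.021, -0.113], TCP at [0.188, 0.596, 0.231] pointing down, gripper open.
Joint ranges: [-2.91, 2.91], [-0.3, 2.13], [-1.5, 1.42], [0.17, 2.43], [-1.26, 4.41], [0.16, 1.93], [-2.52, 2.52]. Speed limits (rad/s): [1.89, 1.89, 2.39, 2.39, 3.01, 3.01, 3.01].

INTERFACE

Orientations are given as [roll, pitch, yaw] about the fixed x, y, z axes, in that order (R = Rz(yaw) Ry(pitch) Rx(roll)).
In Python, from workcell import observe, imaging, bot gives the robot as it stands.
- The arm moves only by the tool send_rows, never from a script. Its argument "plan" is text: rows parted by semicolons, each of 7 numbers parted by spaces: the shift along the tool's x, y, z in m, then the turn, a rotation vector about the tool's x, y, z in degrees, then the finger opening in m, from 0 to 0.0854. In form: dx dy dz rx ry rz claw; .... A call has 1 to 10 rows; each row is the pose to reach, as a shift and turn from the pose commanded when the call began, along the tool's axes at that moment; what a row does not reach only later rows make up. A row lasts 1/12 s, in which the tool goes at most 41.7 mm and 7.16 degrees, less where a joint would pass 70% of its speed; a pose out of reach is approached as far as the arm can. A call with a gripper value outside its range is refused whole. The fingers move at their own pace and stop on an object; "grip_force" is the grip in N (left out, the last holds). Time passes only in rows, so rows that repeat a pose let the fingers close. It gives the time, the measured TCP pose, the force, the opening and the grip force at its end, in the units of the state.
- observe(): the state, without advancing time (a new reading comes with each control period).
- imaging.grab_frame(name): name is "side" or "top" or "wrist"; returns a dict with "color" (480x640x3 uint8, red, green, blue), "fx", "fy", "cx", "cy" (pixels), "eye" and "orientation" of the camera in the world; the wrist camera has in their place "tool_from_camera" (4x4, takes a point from camera to tool coordinates, whose origin is the TCP and whose axes are the flange's). Camera axes: x right, y down, z forward; pixel columns grow to the right and rows downward; lengths in m; the calibration is good to about 2 mm. A picture is of the moment at which its call begins: read the wrist's pose just before it. There is no depth.
- bot.job_done(): hands the job in; it is judged then, once.
The state is a dict: "clock": time; "qpos": joint angles; "qd": joint speeds; "joint_efforts": joint torques, N m; "position": TCP position; "tool_rot": TCP orientation; "force": force on the tool from outside, world axes, zero at the start; "moment": the same for the moment, N m; "grip_width": finger opening in m; "finger_force": force on a finger pad.
Only numpy, scipy, OpenCV 4.12 (cv2) and the standard library are available. Lean on these libraries where they do the work, as an engineer would, in place of code of your own. Each camera call takes 0.05 s, during which the arm holds its last target. There are 200 camera calls.

TASK

Take the tall round collar out of the sorting tray, leaving the other parts in it alone, and set it fully down over the upright pin of the dividing plate while the plate is still at home. Then grip the black knob in the middle of the plate and turn it clockwise, seen from above, feeling the clicks, from home to the third click and never on to the fourth. The plate springs back when let go, so finish still gripping the knob and holding it at the third stop, with the collar down on its pin.

Things in the scene. Friction and masses are not known exactly. Their poses are not given: they have to be found in the camera images.
- collar_center (a point): centre (half-way up) of the tall round steel collar: a loose tube 34 mm in outside diameter, 34 mm tall, 19 mm bore, 40 to 85 g; z axis along the bore. It stands upright in any one of the tray's four compartments. Only its lowest 9 mm are below the tray's walls, so grip it by its upper half; everything else in the tray is flat.
- collar: the same collar; origin at the centre of its underside
- tray: fixed wooden sorting tray 136 x 136 x 13 mm, origin at the centre of its underside, x and y along its sides. A cross of 4 mm walls makes four compartments 62 x 62 mm, centred 33 mm either way; floor 4 mm, wall tops 13 mm above the table. One part in each. Tray and dividing plate may change places; both are turned a little.
- washer: loose flat steel washer in the tray, 34 mm across, 8 mm thick, 19 mm hole; leave it alone. Origin at the centre of its underside
- square_plate: loose flat square steel plate in the tray, 34 x 34 x 8 mm, with a round hole; leave it alone. Origin at the centre of its underside
- strap_buckle: loose flat wire buckle in the tray, 42 x 50 x 9 mm; leave it alone. Origin at its underside
- dividing_base: fixed round foot of the dividing plate, 136 mm across; origin at the centre of its underside, on the plate's upright axis. A small fixed pointer stands at its rim on its -x side, its top 28 mm above the table.
- index_plate (a joint): angle (rad) of the aluminium index plate, 122 mm across, top 28 mm above the table, that carries pin and knob: 0 at home (hard stop, pin by the pointer on the foot's -x side), growing clockwise seen from above. Dark rim marks are 22.5 degrees apart with a click at each: first 0.393, second 0.785, third stop 1.178, fourth 1.571; end of travel 2.36. Springs back to home when let go.
- pin_foot (a point): foot of the upright steel pin, on the plate's top face, 45 mm from the plate's axis. Pin: 16 mm diameter, 20 mm tall, chamfered tip. The seated collar rests on the plate, its centre 17 mm above this point. z is up; x and y turn with the plate, -x pointing outward, away from the knob, so a grip closing along y clears the knob.
- knob_grip (a point): on the plate's axis, 57 mm above the table: where to grip the knob. The black knob is an upright bar 36 mm long, 14 mm thick, from 32 to 66 mm above the table, on a low hub 30 mm across (top 32.5 mm; keep fingertips above it). Its length runs along the point's x axis (-x towards the pin), so it is pinched across its 14 mm, along the point's y. It turns with the plate.
- knob: the same knob bar; origin on the axis at its underside, 32 mm above the table. The return spring pulls with 0.03 N m at home, 0.044 N m at the third stop; the clicks add a ripple of +-0.035 N m (against the turn just after a stop, helping it just before the next), too weak to hold the plate at the third stop. Turning takes at most 0.09 N m.
Things that resemble listed ones, but are neither listed nor needed, are in the scene too. Of the things that look like the collar, the middle-sized one is meant.

How it is judged:
By the outcome, as a careful person would: the job done as asked, in the order asked, and still so for the second after the job is handed in, while the arm keeps its last pose, push and grip.
It also fails if it takes over 54 s, if anything falls off the work surface, if the arm or the gripper's body presses on something with over 40 N, if the wrist force passes 120 N, or if a joint passes its speed limit or range.

## Working session

There is one attempt and no reset: what is moved stays moved. The work goes in short steps, Python scripts to look and compute and a tool call to move; the robot and the scene stay as the last step left them, time stands still between calls to the robot, and variables do not carry over. Pictures are saved under pics/ and viewed, at most 10 in all, crops included, and the job is handed in when it is done.

Besides the shell and the picture viewer there is one more tool, called after "Emit:" as a command line: name --argument value ..., lists and objects as JSON in quotes. send_rows: Moves the arm, as the interface text tells. Its arguments: {"type":"object","properties":{"plan":{"type":"string"},"grip_force":{"type":"number"}},"required":["plan"]}

```bash
mkdir -p pics; cat > h.py <<'E'
import numpy as np, cv2
from scipy.spatial.transform import Rotation as R
from workcell import observe, imaging, bot
def rot(o):
    o=np.array(o,float)
    if o.shape==(3,3): return o
    return R.from_euler('xyz',o).as_matrix() if o.size==3 else R.from_quat(o).as_matrix()
def cam(name):
    s=observe(); f=imaging.grab_frame(name)
    if name=='wrist':
        T=np.eye(4);T[:3,:3]=rot(s['tool_rot']);T[:3,3]=s['position'];T=T@np.array(f['tool_from_camera'])
        Rc,e=T[:3,:3],T[:3,3]
    else: Rc,e=rot(f['orientation']),np.array(f['eye'])
    return f,Rc,e
def save(n,img): cv2.imwrite('pics/'+n+'.png',img[:,:,::-1])
def hit(f,Rc,e,u,v,z):
    d=Rc@np.array([(u-f['cx'])/f['fx'],(v-f['cy'])/f['fy'],1]); return e+d*(z-e[2])/d[2]
def proj(f,Rc,e,p):
    c=Rc.T@(np.array(p)-e); return c[0]/c[2]*f['fx']+f['cx'],c[1]/c[2]*f['fy']+f['cy']
def shift(p,yaw=None):
    s=observe(); Rt=rot(s['tool_rot']); return Rt.T@(np.array(p)-np.array(s['position']))
E
python3 - <<'E'
from h import *
s=observe(); print(s,bot.tcp_to_grasp)
for n in ['top','side']:
    f,Rc,e=cam(n); save(n+'1',f['color']); print(n,f['fx'],f['cx'],f['cy'],f['orientation'],e)
E
```

```text
{'clock': 0.0, 'qpos': array([-1.33520857,  0.52200344, -0.03631532,  1.59997175,  0.02117649,
        1.02109676, -0.11280869]), 'qd': array([-0.00065451, -0.00020502, -0.00127025,  0.00130209, -0.00075823,
       -0.0006169 , -0.00158645]), 'joint_efforts': array([-3.54304193e-04, -9.27092099e+01,  1.97929122e+00, -3.69960880e+01,
        1.77728443e-02,  7.52110442e-03,  8.10458090e-06]), 'position': array([0.18809089, 0.59569084, 0.23074543]), 'tool_rot': array([-3.14049922e+00,  6.33356217e-05,  2.83576283e+00]), 'force': array([-0.58029878, -0.77198757,  0.16823964]), 'moment': array([-0.02463663, -0.01084232,  0.02696148]), 'finger_force': 0.0, 'grip_width': 0.08535794126815603} 0.0187
top 562.1315470365649 316.3014960977887 235.3101059665524 [-2.93467984  0.00351995 -1.49987589] [0.33807723 0.26571955 0.89126336]
side 439.4535152647793 310.75296304751083 243.1748310162815 [-2.05997197 -0.01566482 -2.97612021] [0.38346308 1.00692919 0.46641918]
```

View pics/top1.png

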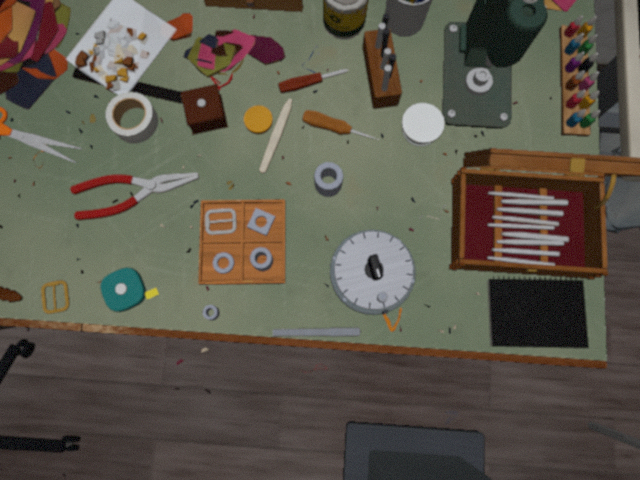

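The top view shows the collar in the tray at about (261,258), the washer at (223,262), the plate at (373,271) and the pin at (382,297). The other tubes, at (328,178) and (211,312), are lookalikes.

```bash
python3 - <<'E'
from h import *
f,Rc,e=cam('top')
for n,u,v,z in [('collar',261,257,.038),('tray',243,242,.013),('plate',373,271,.028),('pin',382,297,.048),('trayTL',201,201,.013),('trayTR',286,202,.013),('trayBL',200,283,.013),('trayBR',285,283,.013)]:
    print(n,hit(f,Rc,e,u,v,z).round(4))
save('crop',cv2.resize(f['color'][180:330,190:430],(800,500),interpolation=cv2.INTER_CUBIC))
E
```

```text
collar [0.4765 0.3639 0.038 ]
tray [0.5027 0.3976 0.013 ]
plate [0.4685 0.19   0.028 ]
pin [0.4272 0.1764 0.048 ]
trayTL [0.5653 0.472  0.013 ]
trayTR [0.5732 0.3346 0.013 ]
trayBL [0.4327 0.4586 0.013 ]
trayBR [0.4421 0.3254 0.013 ]
```

View pics/crop.png

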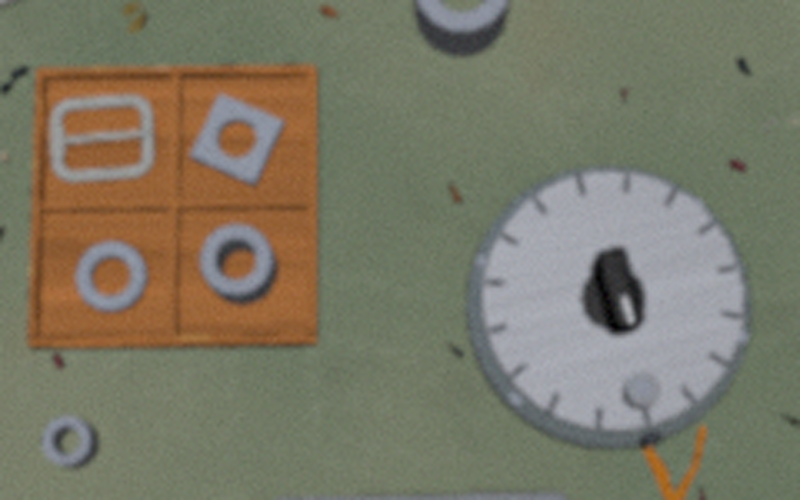

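The collar is in the compartment nearest the robot on the plate side, and the plate is at home with the pin by the pointer. I'll work out the approach next.

```bash
cat >> h.py <<'E'
def turn(deg):
    "tool rz to bring closing line to world angle deg (exact rotvec incl. levelling)"
    s=observe(); Rt=rot(s['tool_rot']); a=np.radians(deg); y=np.array([np.cos(a),np.sin(a),0]); z=np.array([0,0,-1.]); G=np.c_[np.cross(y,z),y,z]
    return R.from_matrix(Rt.T@G).as_rotvec(degrees=True)
E
python3 - <<'E'
from h import *
print(shift([.4765,.3639,.20]).round(3),turn(108.3).round(1))
E
```

```text
[-0.345 -0.134  0.031] [ -0.   -0.  -35.8]
```

Emit:
send_rows --plan "-0.345 -0.134 0.031 0 0 -35.8 0.0854;-0.345 -0.134 0.031 0 0 -35.8 0.0854;-0.345 -0.134 0.031 0 0 -35.8 0.0854;-0.345 -0.134 0.031 0 0 -35.8 0.0854;-0.345 -0.134 0.031 0 0 -35.8 0.0854;-0.345 -0.134 0.031 0 0 -35.8 0.0854;-0.345 -0.134 0.031 0 0 -35.8 0.0854;-0.345 -0.134 0.031 0 0 -35.8 0.0854;-0.345 -0.134 0.031 0 0 -35.8 0.0854;-0.345 -0.134 0.031 0 0 -35.8 0.0854"

```text
clock: 0.98
position: [0.4831, 0.3572, 0.1994]
tool_rot: [-3.138, 0.001, -2.832]
force: [-0.4, -0.9, 0.3]
grip_width: 0.0855
finger_force: 0.0
```

```bash
python3 - <<'E'
from h import *
f,Rc,e=cam('wrist'); save('w1',f['color']); print(e,Rc.round(2).tolist(),f['fx'],f['cx'],f['cy']); print(proj(f,Rc,e,[.4765,.3639,.038]),proj(f,Rc,e,[.4272,.1764,.048]))
import pickle;pickle.dump((f,Rc,e),open('w1.pkl','wb'))
E
```

```text
[0.40536285 0.33292479 0.3412022 ] [[-0.3, 0.9, 0.3], [0.95, 0.29, 0.09], [-0.0, 0.32, -0.95]] 332.1377155005549 318.987210282971 236.27646629210014
(np.float64(328.228197499053), np.float64(211.29526020892465)) (np.float64(128.20497724184855), np.float64(89.74243361191583))
```

View pics/w1.png

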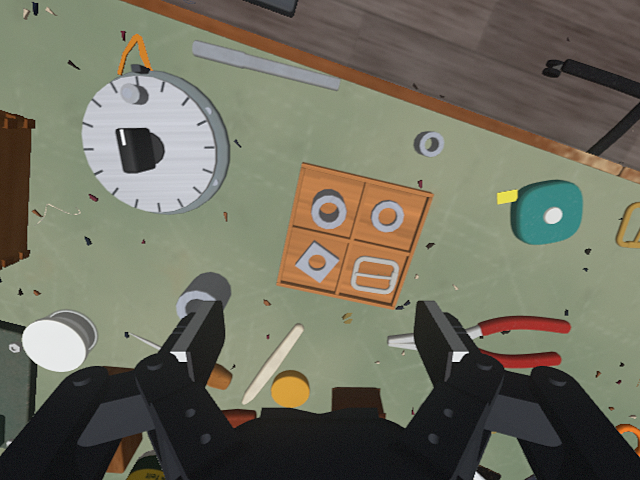

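The wrist view shows the collar at (329,210), the plate at (148,142) and the pin's top at (133,92). I'll enlarge these to measure them.

```bash
python3 - <<'E'
from h import *
import pickle;f,Rc,e=pickle.load(open('w1.pkl','rb'));c=f['color']
a=cv2.resize(c[180:240,300:360],(400,400),interpolation=cv2.INTER_CUBIC)
b=cv2.resize(c[60:220,75:235],(400,400),interpolation=cv2.INTER_CUBIC)
# predicted outlines
t=np.linspace(0,2*np.pi,60)
def ring(im,cx,cy,z,r,o,s,col):
    p=[proj(f,Rc,e,[cx+r*np.cos(k),cy+r*np.sin(k),z]) for k in t]
    cv2.polylines(im,[((np.array(p)+.5-o)*s).astype(int)],True,col,1)
C=hit(f,Rc,e,329,209,.038)[:2]; P=hit(f,Rc,e,133,92,.048)[:2]; print(C,P)
ring(a,*C,.038,.017,[300,180],400/60,(255,0,0)); ring(a,*C,.038,.0095,[300,180],400/60,(0,255,0))
ring(b,*P,.048,.008,[75,60],2.5,(255,0,0))
L=hit(f,Rc,e,148,142,.028)[:2]; print(L); ring(b,*L,.028,.061,[75,60],2.5,(0,255,0)); 
save('w1c',np.hstack([a,b]))
E
```

```text
[0.47417702 0.36389655] [0.42771367 0.18034152]
[0.4672325  0.18855807]
```

View pics/w1c.png

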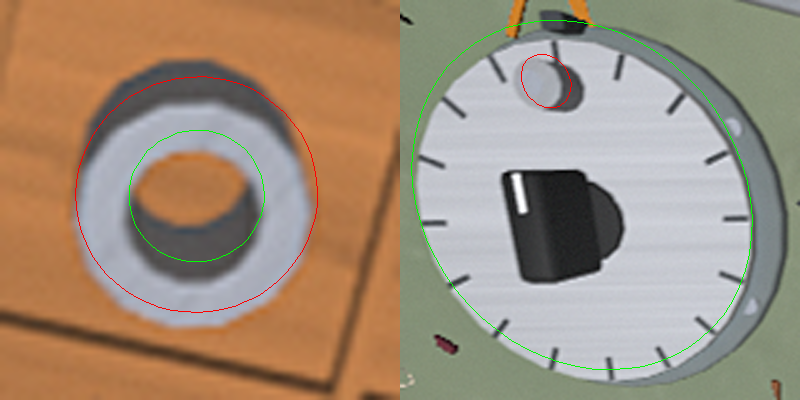

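```bash
python3 - <<'E'
from h import *
import pickle;f,Rc,e=pickle.load(open('w1.pkl','rb'))
C=hit(f,Rc,e,328.4,211.6,.038)[:2]; P=hit(f,Rc,e,131.1,93,.048)[:2];L=hit(f,Rc,e,148.4,147.2,.028)[:2]
d=L-P; print(C,P,L,np.linalg.norm(d),np.degrees(np.arctan2(d[1],d[0])))
s=observe();print(s['position']);print(shift([*C,.10]).round(4),shift([*C,.018]).round(4),turn(108.3).round(2))
E
```

```text
[0.47673063 0.36414586] [0.42893993 0.17896567] [0.47170939 0.18958315] 0.044067644283391834 13.941793110545937
[0.48018239 0.36022366 0.1995957 ]
[0.0021 0.005  0.0996] [0.002  0.0052 0.1816] [-0.12 -0.01 -0.41]
```

Emit:
send_rows --plan "0 0 0.03 0 0 0 0.06;0 0 0.06 0 0 0 0.06;0 0 0.09 0 0 0 0.06;0 0 0.115 0 0 0 0.06;0 0 0.135 0 0 0 0.06;0 0 0.15 0 0 0 0.06;0 0 0.15 0 0 0 0.06;0 0 0.15 0 0 0 0.06" --grip_force 30

```text
clock: 1.7
position: [0.476, 0.3646, 0.05]
tool_rot: [-3.141, -0.001, -2.822]
force: [0.9, 0.3, 1.6]
grip_width: 0.0601
finger_force: 0.0
```

```bash
python3 - <<'E'
from h import *
f,Rc,e=cam('wrist'); c=f['color'].copy(); print(observe()['position'])
t=np.linspace(0,2*np.pi,60)
for z,r in [(.038,.017),(.038,.0095)]:
    cv2.polylines(c,[(np.array([proj(f,Rc,e,[.4767+r*np.cos(k),.3641+r*np.sin(k),z]) for k in t])+.5).astype(int)],True,(255,0,0),1)
save('w2',c)
E
```

```text
[0.47664404 0.3649137  0.05091813]
```

View pics/w2.png

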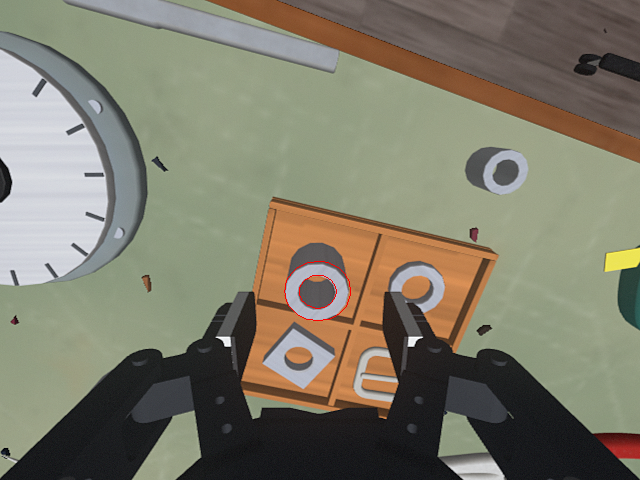

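The collar at (318,290) matches the prediction and sits between the fingers (inner faces at 247 and 393). Descending to grip it.

Emit:
send_rows --plan "0 0 0.012 0 0 0 0.06;0 0 0.024 0 0 0 0.06;0 0 0.032 0 0 0 0.06;0 0 0.032 0 0 0 0.05;0 0 0.032 0 0 0 0.04;0 0 0.032 0 0 0 0.02;0 0 0.032 0 0 0 0.02;0 0 0.032 0 0 0 0.02;0 0 0.032 0 0 0 0.02" --grip_force 40

```text
clock: 2.5
position: [0.477, 0.3644, 0.0186]
tool_rot: [3.141, 0.0, -2.823]
force: [0.0, -0.1, 1.6]
grip_width: 0.0329
finger_force: 39.8
```

Emit:
send_rows --plan "0 0 -0.02 0 0 0 0.02;0 0 -0.05 0 0 0 0.02;0 0 -0.075 0 0 0 0.02;0.02 -0.031 -0.085 0 0 1 0.02;0.042 -0.065 -0.085 0 0 2 0.02;0.064 -0.099 -0.085 0 0 3 0.02;0.086 -0.133 -0.085 0 0 3.3 0.02;0.1 -0.155 -0.08 0 0 3.3 0.02;0.1035 -0.1606 -0.075 0 0 3.3 0.02;0.1035 -0.1606 -0.075 0 0 3.3 0.02"

```text
clock: 3.33
position: [0.4286, 0.1774, 0.0931]
tool_rot: [-3.141, -0.001, -2.883]
force: [-0.0, 0.3, -0.8]
grip_width: 0.0329
finger_force: 39.9
```

Emit:
send_rows --plan "0 0 0 0 0 0 0.02;0 0 0 0 0 0 0.02"

```text
clock: 3.5
position: [0.4294, 0.1808, 0.0935]
tool_rot: [3.141, 0.001, -2.879]
force: [-0.4, 0.7, -0.4]
grip_width: 0.0328
finger_force: 39.9
```

```bash
python3 - <<'E'
from h import *
f,Rc,e=cam('wrist'); c=f['color'].copy(); s=observe();print(s['position'],s['tool_rot'],s['grip_width'],s['force'])
save('w3',c)
import pickle;pickle.dump((f,Rc,e),open('w3.pkl','wb'))
print(e,proj(f,Rc,e,[.4289,.179,.048]),proj(f,Rc,e,[.4289,.179,.028]))
E
```

```text
[0.42929525 0.18085633 0.09348804] [ 3.14101075e+00  6.97759169e-04 -2.87866335e+00] 0.03254823909091484 [ 0.63368448 -0.21098929 -0.69959931]
[0.35077564 0.15965033 0.23530798] (np.float64(315.8960910322377), np.float64(263.3408516201103)) (np.float64(316.1025596406237), np.float64(251.49790887130794))
```

View pics/w3.png

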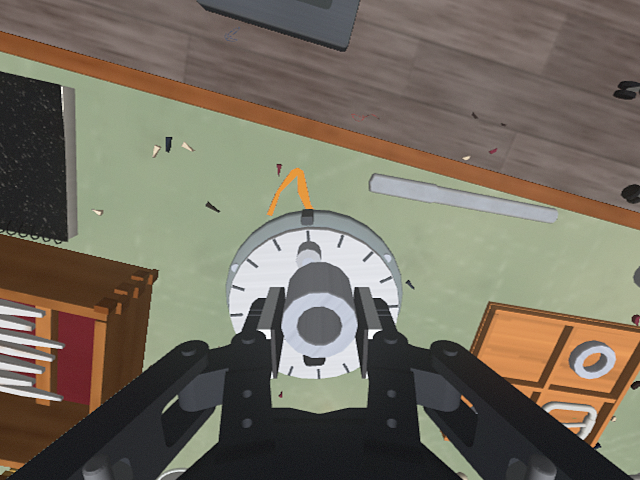

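The collar is held, with its top ring at (320,320). The pin stands just behind it at about (309,252), and the pointer is at (307,216). Next, an enlarged view with the model overlaid.

```bash
python3 - <<'E'
from h import *
import pickle;f,Rc,e=pickle.load(open('w3.pkl','rb'));c=f['color']
o=np.array([220,200]);s=4
im=cv2.resize(c[200:350,220:420],(800,600),interpolation=cv2.INTER_CUBIC)
t=np.linspace(0,2*np.pi,60)
def ring(cx,cy,z,r,col):
    p=[proj(f,Rc,e,[cx+r*np.cos(k),cy+r*np.sin(k),z]) for k in t]
    cv2.polylines(im,[((np.array(p)+.5-o)*s).astype(int)],True,col,1)
ring(.4289,.179,.028,.008,(255,0,0));ring(.4289,.179,.042,.008,(255,0,0))
ring(.4293,.1808,.1135,.0165,(0,255,0));ring(.4293,.1808,.0795,.0165,(0,255,0))
ring(.4717,.1896,.028,.061,(0,0,255))
save('w3c',im)
E
```

```text
(no output)
```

View pics/w3c.png

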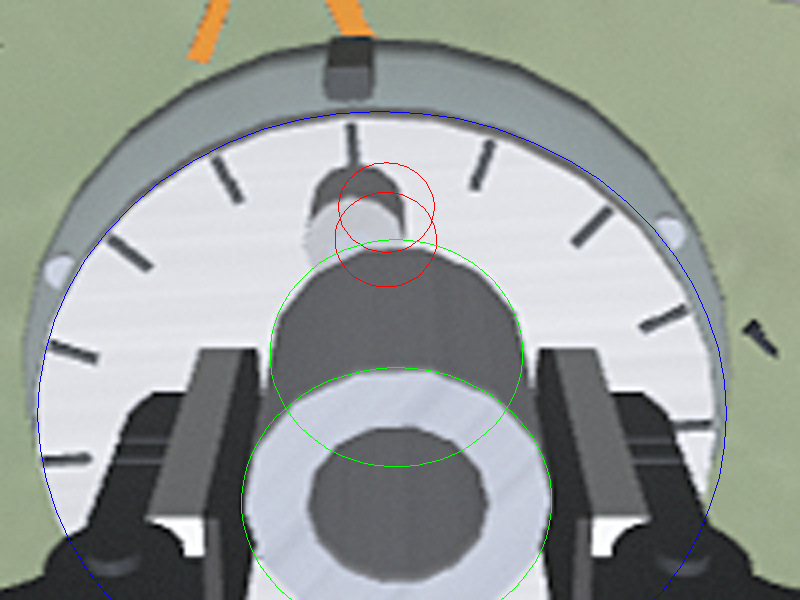

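```bash
python3 - <<'E'
from h import *
import pickle;f,Rc,e=pickle.load(open('w3.pkl','rb'))
q=lambda u,v,z:hit(f,Rc,e,220+u/4-.5,200+v/4-.5,z)[:2]
F=q(359,210,.028);T=q(351,125,.028);T2=q(353,163,.028);L=np.array([.4715,.1891])
for p in(F,T,T2):
    d=L-p;print(p,np.linalg.norm(d),np.degrees(np.arctan2(d[1],d[0])))
print('top',q(354.5,242,.046), Rc[:,0])
# opposite ticks: all tick outer ends -> circle centre
tk=[(215,158),(110,238),(50,346),(42,462),(351,125),(491,143),(611,209),(686,310),(711,425)]
W=np.array([q(u,v,.028) for u,v in tk]);A=np.c_[2*W,np.ones(len(W))];s=np.linalg.lstsq(A,(W**2).sum(1),rcond=None)[0];print('tick circle',s[:2],np.sqrt(s[2]+s[:2]@s[:2]))
d=s[:2]-W; print(np.degrees(np.arctan2(d[:,1],d[:,0])).round(1))
E
```

```text
[0.43043159 0.17466235] 0.04353228728926347 19.369183143954274
[0.41632363 0.16967029] 0.05849739848628851 19.399114564533452
[0.4226226  0.17162364] 0.05190783568469413 19.674761999720243
top [0.42881121 0.17400943] [-0.25884616  0.96591666  0.00191652]
tick circle [0.47280115 0.1885964 ] 0.05960944027550849
[ 41.   63.4  86.1 108.6  18.5  -3.9 -26.6 -49.  -71.5]
```

Fitting the rim ticks puts the axis at (0.4728, 0.1886) and the foot yaw at 18.5°, so the pin is at (0.4301, 0.1743). That agrees with the pin I see directly.

Emit:
send_rows --plan "0 -0.0025 0 0 0 -2 0.02;0.0002 -0.0048 0.005 0 0 -3.4 0.02;0.0002 -0.0048 0.012 0 0 -3.4 0.02;0.0002 -0.0048 0.018 0 0 -3.4 0.02;0.0002 -0.0048 0.022 0 0 -3.4 0.02;0.0002 -0.0048 0.022 0 0 -3.4 0.02;0.0002 -0.0048 0.022 0 0 -3.4 0.02;0.0002 -0.0048 0.022 0 0 -3.4 0.02"

```text
clock: 4.22
position: [0.43, 0.1748, 0.0713]
tool_rot: [3.142, 0.0, -2.821]
force: [1.0, -0.1, -0.3]
grip_width: 0.0329
finger_force: 39.9
```

Emit:
send_rows --plan "0 0 0 0 0 0 0.02;0 0 0 0 0 0 0.02;0 0 0 0 0 0 0.02;0 0 0 0 0 0 0.02;0 0 0 0 0 0 0.02"

```text
clock: 4.63
position: [0.43, 0.1747, 0.0714]
tool_rot: [-3.142, 0.0, -2.821]
force: [0.2, -0.3, 0.5]
grip_width: 0.0326
finger_force: 39.9
```

```bash
python3 - <<'E'
from h import *
s=observe();print(s['position'],s['tool_rot'],s['force']);print(shift([.4299,.1743,.068]).round(4),turn(108.5).round(2))
E
```

```text
[0.42998472 0.17467871 0.07137192] [-3.14158852e+00  1.13298536e-04 -2.82093267e+00] [ 0.23005654 -0.28640445  0.47407396]
[ 0.0002 -0.0003  0.0034] [-0.    0.01 -0.13]
```

Emit:
send_rows --plan "0.0002 -0.0003 0.004 0 0 0 0.02;0.0002 -0.0003 0.007 0 0 0 0.02;0.0002 -0.0003 0.009 0 0 0 0.02;0.0002 -0.0003 0.011 0 0 0 0.02;0.0002 -0.0003 0.013 0 0 0 0.02;0.0002 -0.0003 0.015 0 0 0 0.02;0.0002 -0.0003 0.015 0 0 0 0.02"

```text
clock: 5.22
position: [0.4297, 0.1743, 0.0559]
tool_rot: [-3.142, -0.001, -2.821]
force: [-0.2, 0.2, -0.8]
grip_width: 0.033
finger_force: 39.9
```

Force stayed near zero with the collar about 6 mm onto the pin. Continuing down.

Emit:
send_rows --plan "0 0 0.003 0 0 0 0.02;0 0 0.006 0 0 0 0.02;0 0 0.009 0 0 0 0.02;0 0 0.011 0 0 0 0.02;0 0 0.012 0 0 0 0.02;0 0 0.013 0 0 0 0.02;0 0 0.0135 0 0 0 0.02;0 0 0.0135 0 0 0 0.02"

```text
clock: 5.88
position: [0.4299, 0.1744, 0.0428]
tool_rot: [3.142, -0.0, -2.821]
force: [-0.3, -0.8, -0.4]
grip_width: 0.0326
finger_force: 39.9
```

Emit:
send_rows --plan "0 0 0.0005 0 0 0 0.02;0 0 0.001 0 0 0 0.02;0 0 0.001 0 0 0 0.02;0 0 0.001 0 0 0 0.02"

```text
clock: 6.22
position: [0.43, 0.1744, 0.0424]
tool_rot: [-3.142, 0.001, -2.821]
force: [-3.2, -1.5, 15.2]
grip_width: 0.0327
finger_force: 41.3
```

Contact force is 15 N at the expected height, so the collar is seated. Releasing and rising.

Emit:
send_rows --plan "0 0 -0.0003 0 0 0 0.035;0 0 -0.0003 0 0 0 0.045;0 0 -0.0003 0 0 0 0.055;0 0 -0.0003 0 0 0 0.055;0 0 -0.015 0 0 0 0.055;0 0 -0.035 0 0 0 0.055;0 0 -0.06 0 0 0 0.055;0 0 -0.085 0 0 0 0.055;0 0 -0.085 0 0 0 0.055;0 0 -0.085 0 0 0 0.055"

```text
clock: 7.05
position: [0.4305, 0.1745, 0.1278]
tool_rot: [3.141, 0.002, -2.821]
force: [0.3, -0.4, -0.6]
grip_width: 0.055
finger_force: 0.0
```

```bash
python3 - <<'E'
from h import *
f,Rc,e=cam('wrist'); c=f['color'].copy(); s=observe();print(s['position'],s['tool_rot'],s['grip_width'],s['force'])
t=np.linspace(0,2*np.pi,60)
def ring(cx,cy,z,r,col):
    cv2.polylines(c,[(np.array([proj(f,Rc,e,[cx+r*np.cos(k),cy+r*np.sin(k),z]) for k in t])+.5).astype(int)],True,col,1)
ring(.4300,.1744,.062,.0166,(255,0,0)); ring(.4728,.1886,.028,.061,(0,0,255))
a=np.radians(18.5);x=np.array([np.cos(a),np.sin(a)]);y=np.array([-x[1],x[0]])
k=[proj(f,Rc,e,[*(np.array([.4728,.1886])+i*.018*x+j*.007*y),.066]) for i,j in((1,1),(1,-1),(-1,-1),(-1,1))]
cv2.polylines(c,[(np.array(k)+.5).astype(int)],True,(0,255,0),1)
save('w4',cv2.resize(c[150:420,140:500],(800,600),interpolation=cv2.INTER_CUBIC))
print(shift([.4728,.1886,.0383]).round(4),turn(108.5).round(2))
E
```

```text
[0.42997084 0.17427987 0.12691286] [ 3.14157363e+00  7.04128173e-04 -2.82099757e+00] 0.05503102527159104 [-0.49114127 -0.70431517  0.43586224]
[-0.0451  0.0001  0.0886] [ 0.    0.04 -0.13]
```

View pics/w4.png

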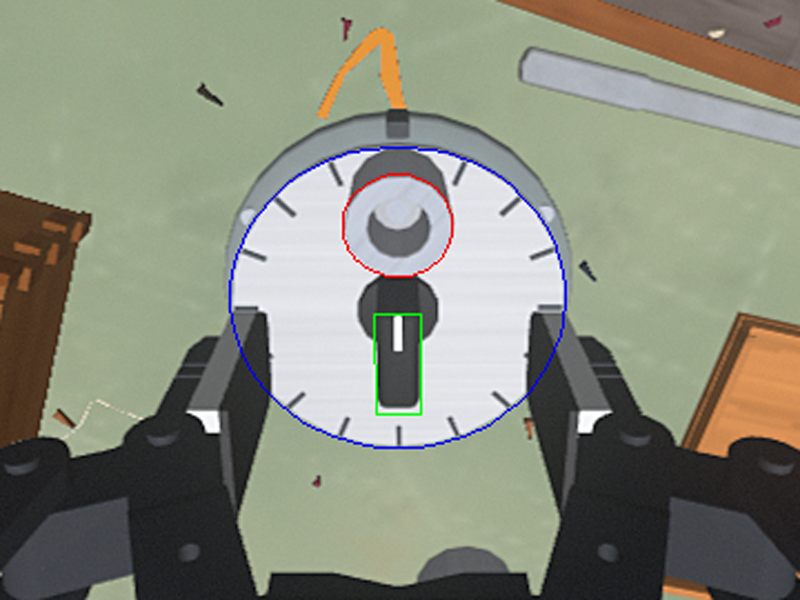

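The overlays line up: the collar is down on the pin at (398,225), the plate is at home and the knob is at (398,362). Moving to grip the knob.

Emit:
send_rows --plan "-0.02 0 0 0 0 0 0.055;-0.0405 0 0.01 0 0 0 0.055;-0.0451 0 0.035 0 0 0 0.055;-0.0451 0 0.06 0 0 0 0.055;-0.0451 0 0.078 0 0 0 0.055;-0.0451 0 0.0885 0 0 0 0.055;-0.0451 0 0.0885 0 0 0 0.04;-0.0451 0 0.0885 0 0 0 0.025;-0.0451 0 0.0885 0 0 0 0.005;-0.0451 0 0.0885 0 0 0 0.005" --grip_force 60

```text
clock: 7.93
position: [0.4731, 0.1885, 0.0393]
tool_rot: [-3.141, 0.001, -2.821]
force: [-0.2, -0.0, -4.9]
grip_width: 0.0129
finger_force: 58.4
```

Emit:
send_rows --plan "0 0 0 0 0 0 0.005;0 0 0 0 0 0 0.005;0 0 0 0 0 0 0.005"

```text
clock: 8.18
position: [0.4731, 0.1886, 0.0393]
tool_rot: [-3.142, 0.001, -2.821]
force: [-1.8, -1.8, 9.0]
grip_width: 0.013
finger_force: 60.1
```

```bash
python3 - <<'E'
from h import *
s=observe();print(s)
E
```

```text
{'clock': 8.1833, 'qpos': array([-0.41390642,  0.64357148, -0.10987508,  2.03167763,  0.14583295,
        0.47222243,  1.25937673]), 'qd': array([-0.00129866,  0.00112849,  0.00182236,  0.00151441,  0.00097339,
        0.00046531, -0.0014015 ]), 'joint_efforts': array([-6.72361460e-01, -8.26116157e+01,  9.24261357e-02, -1.94438213e+01,
       -1.05516894e-01, -7.71510601e-01, -3.24260700e-02]), 'position': array([0.47314482, 0.18855894, 0.0392994 ]), 'tool_rot': array([-3.14153560e+00,  1.36107932e-03, -2.82110768e+00]), 'force': array([-1.76917799, -1.81849719,  9.01485068]), 'moment': array([-0.39689731,  0.33848203, -0.00470187]), 'finger_force': 60.080158710479736, 'grip_width': 0.01302915643618751}
```

Emit:
send_rows --plan "0 0 -0.0006 0 0 0 0.005;0 0 -0.0008 0 0 3 0.005;0 0 -0.0008 0 0 6 0.005;0 0 -0.0008 0 0 9 0.005;0 0 -0.0008 0 0 12 0.005;0 0 -0.0008 0 0 15 0.005;0 0 -0.0008 0 0 18 0.005;0 0 -0.0008 0 0 20 0.005;0 0 -0.0008 0 0 20 0.005"

```text
clock: 8.93
position: [0.4731, 0.1884, 0.0394]
tool_rot: [3.142, 0.001, 3.111]
force: [4.6, -3.1, -5.2]
grip_width: 0.0129
finger_force: 60.5
```

```bash
python3 - <<'E'
from h import *
s=observe();print(s['position'],s['tool_rot'],s['force'],s['moment'],s['qpos'][6])
E
```

```text
[0.47312914 0.18840374 0.03936088] [3.14155639e+00 9.31553121e-04 3.11071493e+00] [ 4.56484868 -3.13864501 -5.20136892] [-0.52595107 -0.91694567 -0.03820786] 1.0180246472779888
```

Emit:
send_rows --plan "0 0 0 0 0 2.5 0.005;0 0 0 0 0 5 0.005;0 0 0 0 0 7.5 0.005;0 0 0 0 0 7.5 0.005"

```text
clock: 9.27
position: [0.4732, 0.1884, 0.0394]
tool_rot: [3.141, 0.001, 2.979]
force: [3.9, -3.2, -5.9]
grip_width: 0.0132
finger_force: 60.6
```

```bash
python3 - <<'E'
from h import *
s=observe();print(s['position'],s['tool_rot'],s['force'],s['moment'],s['qpos'][6])
E
```

```text
[0.47315494 0.18835356 0.03937404] [3.14144314e+00 9.39870604e-04 2.97949533e+00] [ 3.89981766 -3.15780727 -5.86057057] [-0.66003683 -0.8884821   0.04072453] 0.9288539260269038
```

Emit:
send_rows --plan "0 0 0 0 0 3 0.005;0 0 0 0 0 6 0.005;0 0 0 0 0 9 0.005;0 0 0 0 0 12 0.005;0 0 0 0 0 15 0.005;0 0 0 0 0 17.5 0.005;0 0 0 0 0 20 0.005;0 0 0 0 0 22.5 0.005;0 0 0 0 0 22.5 0.005"

```text
clock: 10.02
position: [0.4731, 0.1882, 0.0394]
tool_rot: [3.141, 0.001, 2.587]
force: [4.4, -5.2, -4.0]
grip_width: 0.0129
finger_force: 60.8
```

```bash
python3 - <<'E'
from h import *
s=observe();print(s['position'],s['tool_rot'],s['force'],s['moment'])
E
```

```text
[0.4730804  0.18818127 0.03938096] [3.14131296e+00 7.91669771e-04 2.58665929e+00] [ 4.44229055 -5.24284316 -3.96839241] [-0.97693233 -0.85413293  0.03419815]
```

Emit:
send_rows --plan "0 0 0 0 0 2.5 0.005;0 0 0 0 0 5 0.005;0 0 0 0 0 7.5 0.005;0 0 0 0 0 10 0.005;0 0 0 0 0 12 0.005;0 0 0 0 0 12 0.005"

```text
clock: 10.52
position: [0.473, 0.1881, 0.0394]
tool_rot: [3.141, 0.001, 2.378]
force: [2.7, -5.2, -3.1]
grip_width: 0.0133
finger_force: 60.9
```

```bash
python3 - <<'E'
from h import *
s=observe();print(s['position'],s['tool_rot'],s['force'],s['moment'])
E
```

```text
[0.47302768 0.18810769 0.03936117] [3.14128370e+00 7.06695933e-04 2.37767605e+00] [ 2.6843436  -5.2492436  -3.10136894] [-1.03285064 -0.7510254   0.05333414]
```

Emit:
send_rows --plan "0 0 0 0 0 2 0.005;0 0 0 0 0 4 0.005;0 0 0 0 0 5.5 0.005;0 0 0 0 0 5.5 0.005;0 0 0 0 0 5.5 0.005;0 0 0 0 0 5.5 0.005"

```text
clock: 11.02
position: [0.473, 0.1881, 0.0394]
tool_rot: [3.141, 0.001, 2.284]
force: [2.9, -5.3, -2.9]
grip_width: 0.0128
finger_force: 60.9
```

```bash
python3 - <<'E'
from h import *
f,Rc,e=cam('top');s=observe();print(s['position'],s['tool_rot'],s['force'],s['moment'], -2.82110768+2*np.pi-s['tool_rot'][2])
g,Rw,ew=cam('wrist')
c=g['color'].copy();t=np.linspace(0,2*np.pi,60)
A=np.array([.4728,.1886])
for k in range(-3,7):
    a=np.radians(180+18.5+22.5*k); d=np.array([np.cos(a),np.sin(a)])
    p=[proj(g,Rw,ew,[*(A+r*d),.028]) for r in(.061,.066)]
    cv2.line(c,*[tuple(int(round(x)) for x in q) for q in p],(255,0,0),1)
a=np.radians(180+18.5-67.5); P=A+.045*np.array([np.cos(a),np.sin(a)])
cv2.polylines(c,[(np.array([proj(g,Rw,ew,[P[0]+.0166*np.cos(k),P[1]+.0166*np.sin(k),.062]) for k in t])+.5).astype(int)],True,(0,200,0),1)
b=cv2.resize(f['color'][210:340,310:440],(400,400),interpolation=cv2.INTER_CUBIC)
w=cv2.resize(c[140:440,170:470],(400,400),interpolation=cv2.INTER_CUBIC)
save('w5',np.hstack([w,b]))
E
```

```text
[0.47297468 0.1880391  0.03935159] [3.14131394e+00 5.67084120e-04 2.28413503e+00] [ 4.05691479 -5.6592219  -2.55069857] [-1.11624349 -0.7061945   0.01813999] 1.177942600519875
```

View pics/w5.png

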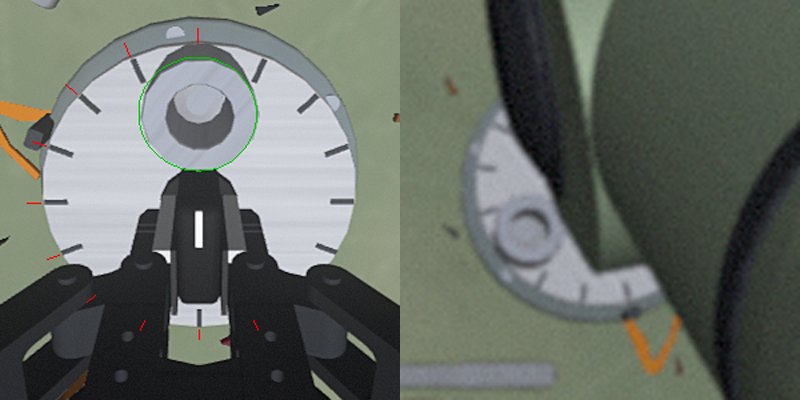

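The rim ticks line up with the predicted third-stop positions and the pointer. The collar sits on its pin at (197,115), the tool has turned 1.178 rad and the knob is still gripped. Handing in.

```bash
python3 -c "
from workcell import bot
print(bot.job_done())"
```

```text
the job is handed in; nothing more can be done
None
```

The collar is fully down on its pin, and the arm is gripping the knob and holding the plate at the third stop (turned 1.178 rad). I handed the job in at about 11 s on the robot's clock; no verdict came back.

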